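# Fit a relay in the kiln controller and hold its terminal cover open

## Task

Plug the spare blue relay into the empty socket of the kiln controller, fully home, and let go of it; then lift the controller's yellow terminal cover by its bar handle and hold it open at 45 degrees so that the terminals under it can be inspected. The cover springs shut when let go, so finish while still holding it steadily at 45 degrees, with the relay still home. Leave the other things on the table where they are.

Things in the scene. Friction and masses are not known exactly. Their poses are not given: they have to be found in the camera images.
- relay_center (a point): Centre of the spare relay, a loose blue block (90 g) standing upright on its black plug foot; the point is 38 mm above its underside, 38 below its top. Case 34 mm (x) by 44 mm (y), 60 mm high; foot below it 24 (x) by 34 (y), 16 mm long. z up. Grip the case across x, at or above this point: once home, fingertips more than 22 mm below it meet the socket block.
- socket (a point): Centre of the mouth of the empty socket, on top of a black block 42 (x) by 56 mm (y), 70 mm above the table, at the controller's right. The hole is 27 mm along x, 37 mm along y, 19 mm deep, chamfered: the relay's foot enters with its x along the socket's x, a half turn is the same. z up. Home: the blue case stands flat on the block, relay_center 22 mm above this point.
- controller: The grey kiln controller, fixed to the table, 170 mm along x, 250 mm along y, deck 44 mm above the table. Origin: centre of its underside; x points to its back, away from the robot, y to its left. The socket is at y = -68 mm; the terminal compartment with the yellow cover, 150 x 122 mm, top 78 mm above the table, at y = +60 mm.
- cover_bar (a point): Middle of the cover's bar handle: round steel bar, 10 mm thick, along the controller's y between two posts (62 mm free between), its axis 34 mm above the cover's top face, 8 mm behind its front edge, 112 mm above the table when shut. Axes as the controller's when shut, turning with the cover. Pinched from above across x, the bar can turn between the fingers as the cover swings.
- cover_hinge (a point): Middle of the cover's hinge axis at the back of the compartment, 76 mm above the table; it runs along the controller's y. With the cover shut, cover_bar lies 143 mm in front of it (controller's -x) and 36 mm above it. Its axes turn with the cover.
- cover (a joint): Opening angle of the yellow cover in rad: 0 shut, grows as the front edge rises, 0.785 is 45 degrees, stop at 1.4. A spring and its weight (about 0.2 kg) pull it shut at every angle; holding it takes about 2 to 4 N at the bar.
- wax_pot: Bystander: small pot with a tan lid, 62 mm across, 35 mm high, origin at its underside.
- ply_block: Bystander: plywood block 50 x 70 x 50 mm, origin at its underside.
- brush_1: Bystander: flat brush with a wooden handle, 200 mm long, lying.
- wood_block: Bystander: pine block 45 x 110 x 28 mm, lying, origin at its underside.
- sticky_notes: Bystander: block of green notes 76 x 66 x 16 mm, origin at its underside.

How it is judged:
By the outcome, as a careful person would: the job done as asked, in the order asked, and still so for the second after the job is handed in, while the arm keeps its last pose, push and grip.
It also fails if it takes over 51 s, if anything falls off the work surface, if the arm or the gripper's body presses on something with over 40 N, if the wrist force passes 120 N, or if a joint passes its speed limit or range.

## Robot

A 6-joint arm with a two-finger parallel gripper is mounted at the origin on a cart in front of the work surface, level with it; the furniture and walls round the work are solid. World frame = base frame: x ahead of the robot, y to its left, z up, the work surface at z = 0. Lengths are in m, angles in degrees, forces in N, time in s.
With the tool pointing down it reaches from about 0.35 to 0.875 m from the base axis. Payload 4.2 kg.
Tool frame: the origin (TCP) lies on the centre line of the jaws, within the pads' length; the fingertips stand 19 mm ahead of it and the grasp point (between the pads) is the TCP; x points along the fingers, y is the direction in which the jaws open and shut, and the axes are right-handed (so a half turn about x gives the same grasp; the last joint's range is limited). The gripper opens to 87 mm and grips with 3 to 60 N. Pads are 19 mm wide; open, the fingers measure 117 mm over their backs; the gripper's body (75 mm by 190 mm) begins 51 mm behind the grasp point.
Start: joints at [14.817, 22.042, 0.453, 0, -68.411, -14.817], TCP at [0.625, 0, 0.202] pointing down, gripper open.
Joint ranges: [-179.83, 179.83], [-69.29, 118.12], [-61.27, 80.66], [-181.25, 117.63], [-171.15, -9.14], [-177.46, 177.46]. Speed limits (degrees/s): [159.86, 159.86, 180, 180, 180, 180].

## Interface

Orientations are given as a 3x3 rotation matrix whose columns are the frame's x, y, z axes.
In Python, from station import r, viewer, job, spotter gives the robot as it stands.
- The arm moves only by the tool play_rows, never from a script. Its argument "commands" is a list of rows, each an object of numbers: "fingers": the gripper command: -1 is fully open, 1 is shut, values between are in proportion; "tx", "ty", "tz": the shift along the tool's x, y, z normalised to -1 to 1, where 1 is 750 mm; "ax", "ay", "az": the turn, a rotation vector about the tool's x, y, z normalised to -1 to 1, where 1 is pi rad. In form: [{"fingers": .., "tx": .., "ty": .., "tz": .., "ax": .., "ay": .., "az": ..}, ...]. A call has 1 to 5 rows; each row is the pose to reach, as a shift and turn from the pose commanded when the call began, along the tool's axes at that moment, turning the shorter way round; what a row does not reach only later rows make up. A row lasts 1/12 s, in which the tool goes at most 41.7 mm and 7.16 degrees, less where a joint would pass 70% of its speed; a pose out of reach is approached as far as the arm can. A call with a number of a shift or a turn outside -1 to 1 is refused whole. A call with a gripper value outside its range is refused whole. The fingers move at their own pace and stop on an object; the grip force is fixed at half the most. Time passes only in rows, so rows that repeat a pose let the fingers close. It gives the time, the measured TCP pose, the force and the opening at its end, in the units of the state.
- r.sense(): the state, without advancing time (a new reading comes with each control period).
- viewer.capture(name): name is "scene" or "side" or "wrist"; returns a dict with "image" (480x640x3 uint8, red, green, blue), "fx", "fy", "cx", "cy" (pixels), "R" (3x3) and "t" (3): a world point X has camera coordinates R X + t; the wrist camera has in their place "mount" (4x4, takes a point from camera to tool coordinates, whose origin is the TCP and whose axes are the tool frame's). Camera axes: x right, y down, z forward; pixel columns grow to the right and rows downward; lengths in m; the calibration is good to about 2 mm. A picture is of the moment at which its call begins: read the wrist's pose just before it. There is no depth.
- job.finish_job(): hands the job in, once; it reports no verdict.
Trained networks look in a picture, given as the dict that the camera call returned (one of the last four; its "shot" number tells which), for a name from the list of things; names that differ only in an ending like _2 or _b are one class to them, and where a whole thing is asked for, a point or a joint stands for the part that bears it (a point fixed in the world has none). Each returns a list of dicts, best first, with "score" (0 to 1); they miss things now and then, are a little off and sometimes report something else, mostly with a low value. They report only what shows in the picture. A call takes as long as a camera call.
- spotter.find_in(name, picture): "uv" ([column, row] in pixels, amid what is visible of it).
- spotter.silhouettes(name, picture): "region" (480x640 bool, what is visible of it) and "uv" ([column, row] in pixels, amid what is visible of it).
The state is a dict: "time_s": time; "joints": joint angles; "joint_velocities": joint speeds; "effort": joint torques, N m; "tcp_pos": TCP position; "ee_rot": TCP orientation; "wrist_force": force on the tool from outside, world axes, zero at the start; "moment": the same for the moment, N m; "gripper_width": opening from 0.0 (shut) to 1.0 (fully open).
Only numpy, scipy, OpenCV 4.12 (cv2) and the standard library are available. Lean on these libraries where they do the work, as an engineer would, in place of code of your own. Each camera call takes 0.05 s, during which the arm holds its last target. There are 200 camera calls.

## Working session

There is one attempt and no reset: what is moved stays moved. The work goes in short steps, Python scripts to look and compute and a tool call to move; the robot and the scene stay as the last step left them, time stands still between calls to the robot, and variables do not carry over. Pictures are saved under pics/ and viewed, about 8 in all and at most 12, crops included, and the job is handed in when it is done.

Besides the shell and the picture viewer there is one more tool, called by a JSON object that holds its "op" and its "data", one argument or row to a line. play_rows: Moves the arm, as the interface text tells. Its arguments: {"type":"object","properties":{"commands":{"type":"array"}},"required":["commands"]}

```bash
ls; mkdir -p pics; cat > h.py <<'E'
import numpy as np, cv2
from station import r, viewer, job, spotter
def cap(n):
    s=r.sense(); p=viewer.capture(n)
    if 'mount' in p:
        M=np.array(p['mount']); Rt=np.array(s['ee_rot']); 
        Rwc=Rt@M[:3,:3]; c=Rt@M[:3,3]+np.array(s['tcp_pos'])
        p['R']=Rwc.T; p['t']=-Rwc.T@c
    return p
def save(p,f): cv2.imwrite('pics/'+f,p['image'][:,:,::-1])
def ray(p,uv):
    R=np.array(p['R']);t=np.array(p['t'])
    d=R.T@np.array([(uv[0]-p['cx'])/p['fx'],(uv[1]-p['cy'])/p['fy'],1]); return -R.T@t,d
def atz(p,uv,z):
    c,d=ray(p,uv); return c+d*(z-c[2])/d[2]
def proj(p,X):
    q=np.array(p['R'])@np.array(X)+np.array(p['t']); return np.array([p['fx']*q[0]/q[2]+p['cx'],p['fy']*q[1]/q[2]+p['cy']])
E
python3 - <<'E'
from h import *
ps=[]
for n in ["scene","side","wrist"]:
    p=cap(n); ps.append(p['image'])
    R=np.array(p['R']); print(n,'cam at',(-R.T@np.array(p['t'])).round(3),'fwd',R[2].round(2),p['fx'])
    for k in ["relay_center","socket","controller","cover_bar","cover_hinge","cover"]:
        print(k,[(np.round(d['uv'],1).tolist(),round(d['score'],2)) for d in spotter.find_in(k,p)[:3]])
    save(p,n+'0.png')
s=r.sense();print(s['ee_rot'],s['tcp_pos'],s['time_s'])
E
```

```text
pics
scene cam at [-0.393  0.596  0.937] fwd [ 0.67 -0.42 -0.61] 554.480580660534
relay_center [([280.5, 244.6], 0.73)]
socket [([293.5, 255.1], 0.72)]
controller [([295.1, 257.8], 0.94)]
cover_bar [([278.5, 248.9], 0.59)]
cover_hinge [([278.2, 246.4], 0.9)]
cover [([281.6, 244.1], 0.57)]
side cam at [ 0.348 -1.23   0.982] fwd [ 0.12  0.81 -0.57] 584.0419345638502
relay_center [([337.4, 325.6], 0.72)]
socket [([328.6, 242.6], 0.93), ([314.3, 188.9], 0.45)]
controller [([315.3, 189.4], 0.74), ([325.1, 241.4], 0.66)]
cover_bar [([324.2, 218.6], 0.69)]
cover_hinge [([326.8, 219.4], 0.7)]
cover [([324.9, 217.8], 0.88)]
wrist cam at [ 0.624 -0.071  0.385] fwd [-0.    0.26 -0.97] 362.65701078757763
relay_center []
socket [([384.0, 258.2], 0.74)]
controller [([384.5, 255.4], 0.73)]
cover_bar [([364.3, 359.2], 0.66)]
cover_hinge [([366.2, 360.2], 0.8)]
cover [([363.3, 359.0], 0.96)]
[[ 1.10083543e-05 -9.99999999e-01  4.87724271e-05]
 [ 3.62228267e-05  4.87728259e-05  9.99999998e-01]
 [-9.99999999e-01 -1.10065876e-05  3.62233635e-05]] [6.24981163e-01 7.70398946e-06 2.01652918e-01] 1.05
```

View pictures.

View pics/side0.png

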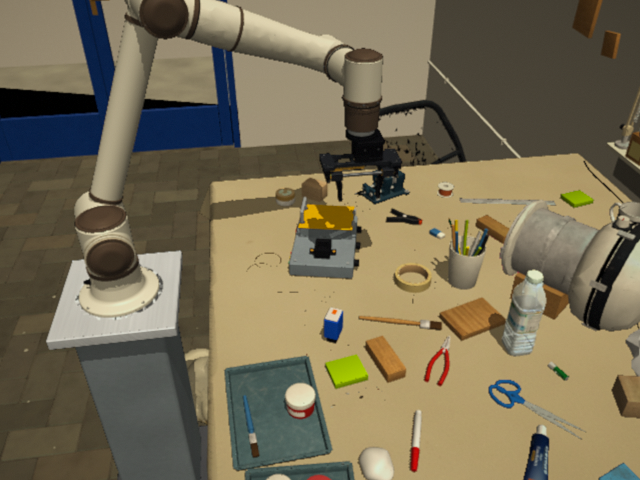

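View pics/wrist0.png

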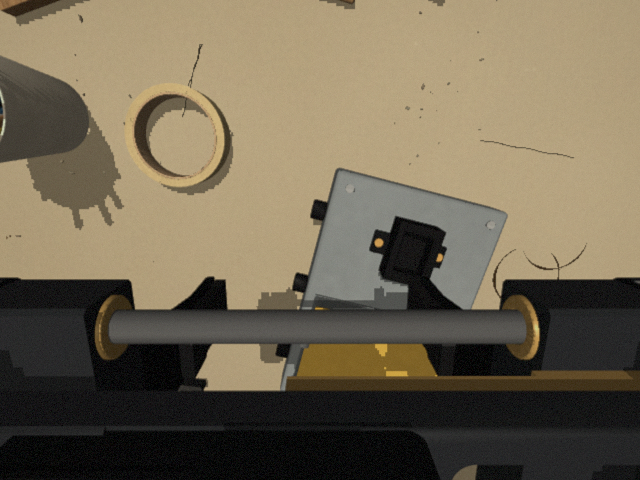

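View pics/scene0.png

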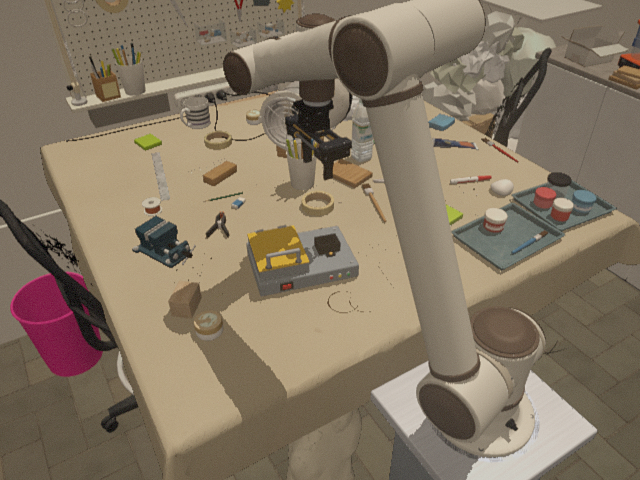

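```bash
python3 - <<'E'
from h import *
p=cap("wrist"); im=p['image']
a,b=atz(p,(338,170),.044),atz(p,(505,213),.044)
print('ctrl right edge',a,b,np.hypot(*(a-b)[:2]),np.degrees(np.arctan2(*(a-b)[1::-1])))
d=spotter.silhouettes("socket",p)
print([(x['uv'],x['score'],x['region'].sum()) for x in d[:2]])
c=cv2.resize(im[200:300,350:470],(720,600),interpolation=cv2.INTER_CUBIC); cv2.imwrite('pics/sock.png',c[:,:,::-1])
p=cap("side")
d=spotter.silhouettes("relay_center",p)[0]; print(d['uv'],atz(p,d['uv'],.04))
g=cv2.minAreaRect(cv2.findNonZero(d['region'].astype(np.uint8)));print(g)
E
```

```text
ctrl right edge [ 0.60407077 -0.05081032  0.044     ] [ 0.44462313 -0.01058612  0.044     ] 0.1644431089701077 -14.158704564024715
[([383.0, 257.9], 0.71, np.int64(25602))]
[334.1, 323.8] [ 0.5245497  -0.25129373  0.04      ]
((333.0, 325.5), (35.0, 18.0), 90.0)
```

View pics/sock.png

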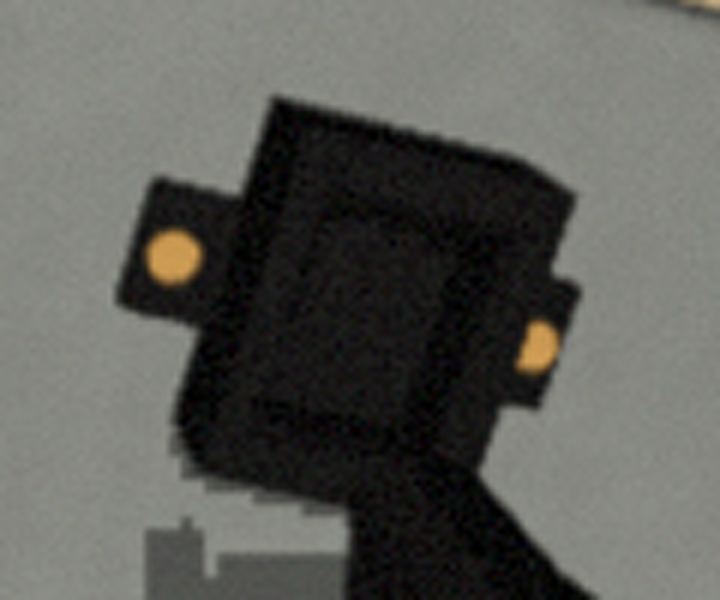

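{"op": "play_rows", "data": {
  "commands": [
    {"fingers": -1, "tx": 0, "ty": 0.125, "tz": 0.08, "ax": 0, "ay": 0, "az": 0},
    {"fingers": -1, "tx": 0, "ty": 0.125, "tz": 0.08, "ax": 0, "ay": 0, "az": 0},
    {"fingers": -1, "tx": 0, "ty": 0.125, "tz": 0.08, "ax": 0, "ay": 0, "az": 0},
    {"fingers": -1, "tx": 0, "ty": 0.125, "tz": 0.08, "ax": 0, "ay": 0, "az": 0}
  ]
}}

```text
time_s: 1.58
tcp_pos: [0.5274, 0.0615, 0.2022]
ee_rot: [[-0.001, -1.0, -0.003], [0.001, -0.003, 1.0], [-1.0, 0.001, 0.001]]
wrist_force: [-0.2, 0.5, 0.2]
gripper_width: 1.001
```

```bash
python3 - <<'E'
from h import *
p=cap("wrist"); im=p['image']; save(p,'w1.png')
np.savez('w1.npz',**{k:p[k] for k in ['image','fx','fy','cx','cy','R','t']})
c=proj(p,(.51,0,.07)).astype(int);print(c, r.sense()['joint_velocities'])
x0,y0=max(c[0]-80,0),max(c[1]-60,0);print(x0,y0)
g=cv2.convertScaleAbs(im[y0:y0+120,x0:x0+160],alpha=2.2,beta=0)
cv2.imwrite('pics/sock1.png',cv2.resize(g,(800,600),interpolation=cv2.INTER_CUBIC)[:,:,::-1])
E
```

```text
[335 158] [-1.81037773  2.45279211  3.2096571   0.98418849  0.41932307  0.67479408]
255 98
```

View pics/sock1.png

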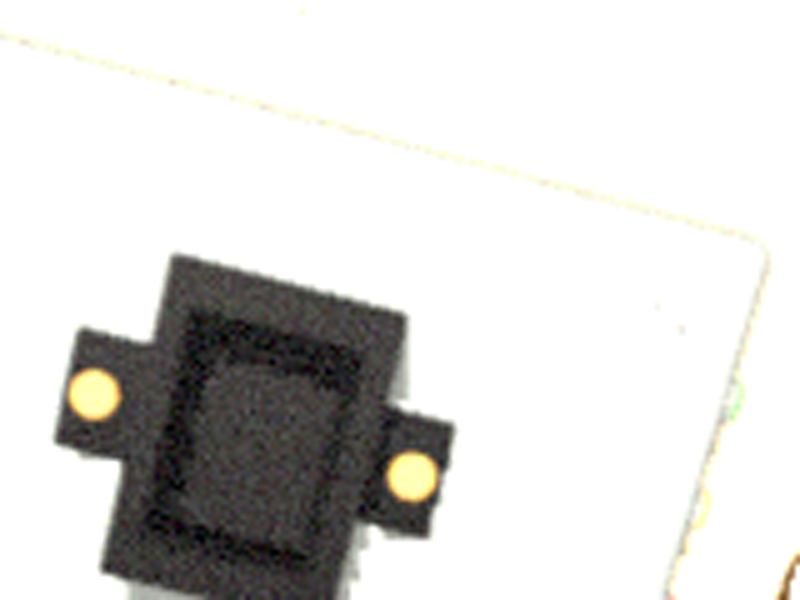

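```bash
python3 - <<'E'
from h import *
z=np.load('w1.npz'); p={k:z[k] for k in z.files}
q=lambda u,v:(255+u/5-.4,98+v/5-.4)
A,B,C=[atz(p,q(*c),.07)[:2] for c in[(175,255),(407,315),(103,573)]]
print(A,B,C,'len',np.hypot(*(A-B)),np.hypot(*(A-C)))
an=lambda v:np.degrees(np.arctan2(v[1],v[0]))
print('yaw',an(A-B),an(C-A)-90,'sock',(B+C)/2)
H=[atz(p,q(*c),.07)[:2] for c in[(190,310),(365,352),(150,525),(315,560)]];print('hole ctr',np.mean(H,0))
E1,E2=[atz(p,q(*c),.044)[:2] for c in[(100,62),(700,222)]];print('edge yaw',an(E1-E2))
F1,F2=[atz(p,q(*c),.044)[:2] for c in[(766,260),(668,595)]];print('front yaw',an(F2-F1)-90,F1)
E
```

```text
[ 0.54893988 -0.00836688] [0.50978    0.00137599] [0.56250749 0.04574151] len 0.04035367676839156 0.05578349916818271
yaw -13.971368146141113 -14.07660910831207 sock [0.53614375 0.02355875]
hole ctr [0.53567693 0.02219468]
edge yaw -14.05837865828341
front yaw -13.204854165169564 [ 0.44312526 -0.00760361]
```

View pics/w1.png

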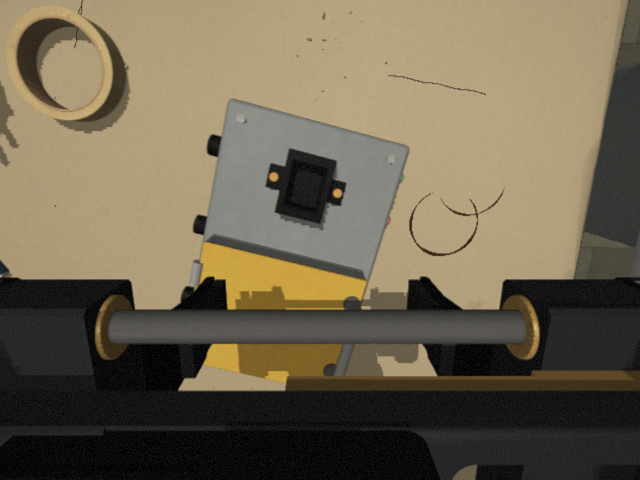

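{"op": "play_rows", "data": {
  "commands": [
    {"fingers": -1, "tx": 0, "ty": 0, "tz": -0.35, "ax": 0, "ay": 0, "az": 0},
    {"fingers": -1, "tx": 0, "ty": 0, "tz": -0.35, "ax": 0, "ay": 0, "az": 0},
    {"fingers": -1, "tx": 0, "ty": 0, "tz": -0.35, "ax": 0, "ay": 0, "az": 0},
    {"fingers": -1, "tx": 0, "ty": 0, "tz": -0.35, "ax": 0, "ay": 0, "az": 0},
    {"fingers": -1, "tx": 0, "ty": 0, "tz": -0.35, "ax": 0, "ay": 0, "az": 0}
  ]
}}

```text
time_s: 2.05
tcp_pos: [0.5317, -0.1507, 0.2019]
ee_rot: [[0.001, -1.0, -0.0], [-0.0, -0.0, 1.0], [-1.0, -0.001, -0.0]]
wrist_force: [0.3, 1.3, -0.3]
gripper_width: 1.001
```

{"op": "play_rows", "data": {
  "commands": [
    {"fingers": -1, "tx": 0, "ty": 0, "tz": -0.045, "ax": 0, "ay": 0, "az": 0},
    {"fingers": -1, "tx": 0, "ty": 0, "tz": -0.045, "ax": 0, "ay": 0, "az": 0},
    {"fingers": -1, "tx": 0, "ty": 0, "tz": -0.045, "ax": 0, "ay": 0, "az": 0},
    {"fingers": -1, "tx": 0, "ty": 0, "tz": -0.045, "ax": 0, "ay": 0, "az": 0}
  ]
}}

```text
time_s: 2.38
tcp_pos: [0.5315, -0.1827, 0.2014]
ee_rot: [[-0.0, -1.0, 0.001], [0.0, 0.001, 1.0], [-1.0, 0.0, 0.0]]
wrist_force: [-0.2, -0.0, 0.1]
gripper_width: 1.001
```

```bash
python3 - <<'E'
from h import *
p=cap("wrist"); im=p['image']; save(p,'w2.png')
np.savez('w2.npz',**{k:p[k] for k in ['image','fx','fy','cx','cy','R','t']})
print([(d['uv'],d['score']) for d in spotter.find_in("relay_center",p)],r.sense()['tcp_pos'])
E
```

```text
[([331.3, 147.0], 0.83)] [ 0.53155813 -0.1815037   0.20160996]
```

View pics/w2.png

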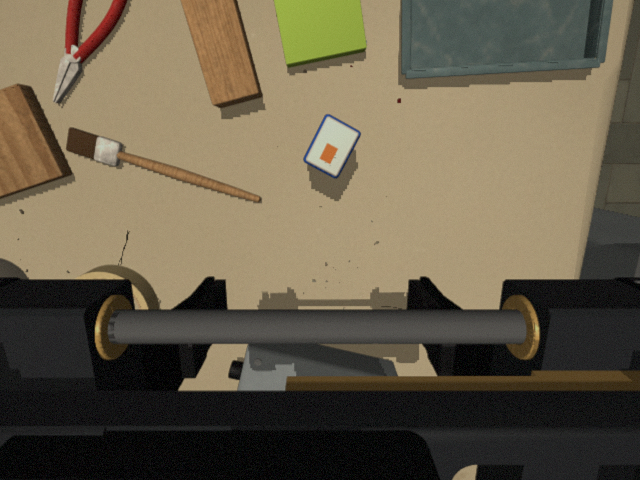

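```bash
python3 - <<'E'
from h import *
z=np.load('w2.npz'); p={k:z[k] for k in z.files}
im=p['image'].astype(int); m=((im[:,:,2]>im[:,:,0]-5)).astype(np.uint8); 
w=np.zeros_like(m); w[105:190,290:375]=m[105:190,290:375]
w=cv2.morphologyEx(w,cv2.MORPH_CLOSE,np.ones((9,9)))
n,l,st,ct=cv2.connectedComponentsWithStats(w); i=1+st[1:,4].argmax(); pts=cv2.findNonZero((l==i).astype(np.uint8))
print(st[i],ct[i],cv2.minAreaRect(pts),cv2.boxPoints(cv2.minAreaRect(pts)))
C=np.array([atz(p,c,.076)[:2] for c in [(329,114),(361,131),(336,178),(304,161)]])
print('manual',C.mean(0),[np.hypot(*(C[i]-C[i-1])) for i in range(4)])
B=np.array([atz(p,c,.076)[:2] for c in cv2.boxPoints(cv2.minAreaRect(pts))])
print('auto',B.mean(0),[(np.hypot(*(B[i]-B[i-1])),np.degrees(np.arctan2(*(B[i]-B[i-1])[::-1]))) for i in range(4)])
E
```

```text
[303 114  58  65 482] [330.03941909 145.86929461] ((331.2431335449219, 145.97706604003906), (41.17896270751953, 54.318294525146484), 28.300756454467773) [[300.23853 160.12843]
 [325.99084 112.30276]
 [362.24774 131.8257 ]
 [336.49542 179.65137]]
manual [ 0.51723071 -0.25442324] [np.float64(0.04211972491110186), np.float64(0.02920379746884035), np.float64(0.042596107361652855), np.float64(0.030149625080588237)]
auto [ 0.51824773 -0.25441971] [(np.float64(0.03425535973088881), np.float64(-27.936857304259497)), (np.float64(0.042962078590808035), np.float64(-119.50937170901146)), (np.float64(0.03316253195626356), np.float64(153.05593860024427)), (np.float64(0.043520571435775694), np.float64(61.956288541207336))]
```

{"op": "play_rows", "data": {
  "commands": [
    {"fingers": -1, "tx": 0.05, "ty": 0.0177, "tz": -0.0965, "ax": 0.1556, "ay": 0, "az": 0},
    {"fingers": -1, "tx": 0.109, "ty": 0.0177, "tz": -0.0965, "ax": 0.1556, "ay": 0, "az": 0},
    {"fingers": -1, "tx": 0.109, "ty": 0.0177, "tz": -0.0965, "ax": 0.1556, "ay": 0, "az": 0},
    {"fingers": -1, "tx": 0.109, "ty": 0.0177, "tz": -0.0965, "ax": 0.1556, "ay": 0, "az": 0},
    {"fingers": -1, "tx": 0.109, "ty": 0.0177, "tz": -0.0965, "ax": 0.1556, "ay": 0, "az": 0}
  ]
}}

```text
time_s: 2.9
tcp_pos: [0.5169, -0.2539, 0.1179]
ee_rot: [[-0.004, -0.882, 0.471], [0.001, 0.471, 0.882], [-1.0, 0.004, -0.001]]
wrist_force: [0.7, -0.2, 0.7]
gripper_width: 0.999
```

{"op": "play_rows", "data": {
  "commands": [
    {"fingers": -1, "tx": 0, "ty": 0, "tz": 0, "ax": 0, "ay": 0, "az": 0},
    {"fingers": -1, "tx": 0, "ty": 0, "tz": 0, "ax": 0, "ay": 0, "az": 0}
  ]
}}

```text
time_s: 3.07
tcp_pos: [0.5193, -0.2537, 0.1212]
ee_rot: [[0.003, -0.885, 0.466], [-0.001, 0.466, 0.885], [-1.0, -0.003, 0.001]]
wrist_force: [0.4, -0.3, 0.5]
gripper_width: 1.0
```

```bash
cat >> h.py <<'E'
def go(X,yaw):
    "row numbers to reach TCP X with tool down, jaw axis at yaw deg"
    from scipy.spatial.transform import Rotation as Ro
    s=r.sense(); R=np.array(s['ee_rot']); y=np.radians(yaw)
    T=np.array([[0,0,-1],[-np.cos(y),-np.sin(y),0],[-np.sin(y),np.cos(y),0]]).T
    print('t',(R.T@(np.array(X)-s['tcp_pos'])/.75).round(4),'a',(Ro.from_matrix(R.T@T).as_rotvec()/np.pi).round(4),'now',np.round(s['tcp_pos'],4),'F',np.round(s['wrist_force'],1),'t',s['time_s'])
E
python3 - <<'E'
from h import *
p=cap("wrist");go((.518,-.2544,.046),-28)
d=spotter.find_in("relay_center",p);print(d[:2], proj(p,(.518,-.2544,.076)))
save(p,'w3.png')
E
```

```text
t [ 0.1004  0.0014 -0.0016] a [0.0012 0.0002 0.0009] now [ 0.5193 -0.2537  0.1213] F [ 0.1  0.2 -0.3] t 3.1167
[{'uv': [318.5, 250.5], 'score': 0.87}] [317.43013515 257.92864482]
```

View pics/w3.png

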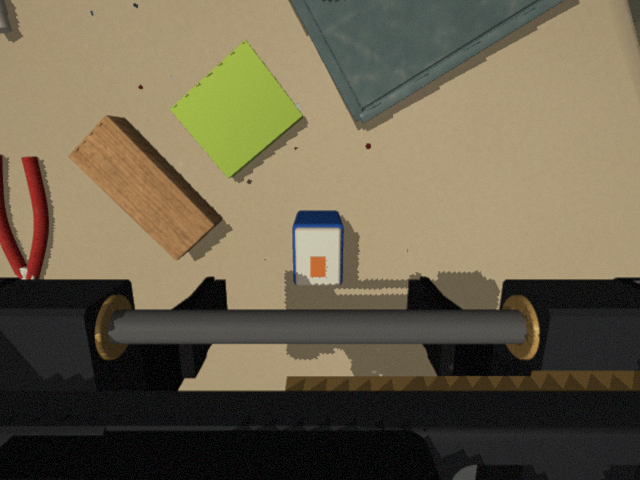

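{"op": "play_rows", "data": {
  "commands": [
    {"fingers": -1, "tx": 0.05, "ty": 0.0005, "tz": -0.001, "ax": 0, "ay": 0, "az": 0},
    {"fingers": -1, "tx": 0.08, "ty": 0.0005, "tz": -0.001, "ax": 0, "ay": 0, "az": 0},
    {"fingers": -1, "tx": 0.1, "ty": 0.0005, "tz": -0.001, "ax": 0, "ay": 0, "az": 0},
    {"fingers": -1, "tx": 0.1, "ty": 0.0005, "tz": -0.001, "ax": 0, "ay": 0, "az": 0},
    {"fingers": -1, "tx": 0.1, "ty": 0.0005, "tz": -0.001, "ax": 0, "ay": 0, "az": 0}
  ]
}}

```text
time_s: 3.58
tcp_pos: [0.5176, -0.2547, 0.0452]
ee_rot: [[-0.0, -0.884, 0.468], [-0.0, 0.468, 0.884], [-1.0, -0.0, -0.0]]
wrist_force: [0.5, -0.7, 0.5]
gripper_width: 0.999
```

{"op": "play_rows", "data": {
  "commands": [
    {"fingers": 1, "tx": 0, "ty": 0, "tz": 0, "ax": 0, "ay": 0, "az": 0},
    {"fingers": 1, "tx": 0, "ty": 0, "tz": 0, "ax": 0, "ay": 0, "az": 0},
    {"fingers": 1, "tx": 0, "ty": 0, "tz": 0, "ax": 0, "ay": 0, "az": 0},
    {"fingers": 1, "tx": 0, "ty": 0, "tz": 0, "ax": 0, "ay": 0, "az": 0},
    {"fingers": 1, "tx": 0, "ty": 0, "tz": 0, "ax": 0, "ay": 0, "az": 0}
  ]
}}

```text
time_s: 4.0
tcp_pos: [0.5176, -0.255, 0.0456]
ee_rot: [[0.001, -0.883, 0.469], [-0.0, 0.469, 0.883], [-1.0, -0.001, 0.0]]
wrist_force: [0.4, 0.2, -0.8]
gripper_width: 0.705
```

{"op": "play_rows", "data": {
  "commands": [
    {"fingers": 1, "tx": 0, "ty": 0, "tz": 0, "ax": 0, "ay": 0, "az": 0},
    {"fingers": 1, "tx": 0, "ty": 0, "tz": 0, "ax": 0, "ay": 0, "az": 0},
    {"fingers": 1, "tx": 0, "ty": 0, "tz": 0, "ax": 0, "ay": 0, "az": 0},
    {"fingers": 1, "tx": 0, "ty": 0, "tz": 0, "ax": 0, "ay": 0, "az": 0},
    {"fingers": 1, "tx": 0, "ty": 0, "tz": 0, "ax": 0, "ay": 0, "az": 0}
  ]
}}

```text
time_s: 4.42
tcp_pos: [0.5173, -0.255, 0.0449]
ee_rot: [[-0.0, -0.883, 0.47], [-0.0, 0.47, 0.883], [-1.0, 0.0, -0.0]]
wrist_force: [-0.6, 0.0, -0.7]
gripper_width: 0.385
```

{"op": "play_rows", "data": {
  "commands": [
    {"fingers": 1, "tx": 0, "ty": 0, "tz": 0, "ax": 0, "ay": 0, "az": 0},
    {"fingers": 1, "tx": 0, "ty": 0, "tz": 0, "ax": 0, "ay": 0, "az": 0},
    {"fingers": 1, "tx": -0.04, "ty": 0, "tz": 0, "ax": 0, "ay": 0, "az": 0},
    {"fingers": 1, "tx": -0.09, "ty": 0, "tz": 0, "ax": 0, "ay": 0, "az": 0},
    {"fingers": 1, "tx": -0.14, "ty": 0, "tz": 0, "ax": 0, "ay": 0, "az": 0}
  ]
}}

```text
time_s: 4.83
tcp_pos: [0.5161, -0.2546, 0.1499]
ee_rot: [[-0.004, -0.883, 0.47], [0.001, 0.47, 0.883], [-1.0, 0.004, -0.001]]
wrist_force: [1.3, -0.6, -1.0]
gripper_width: 0.387
```

```bash
python3 - <<'E'
from h import *
go((.536,.023,.15),-14); print(r.sense()['gripper_width'])
E
```

```text
t [0.     0.1504 0.3393] a [-0.0778 -0.0002 -0.0012] now [ 0.5161 -0.2546  0.1499] F [ 1.3 -0.6 -1. ] t 4.8333
0.3867441781426027
```

{"op": "play_rows", "data": {
  "commands": [
    {"fingers": 1, "tx": 0, "ty": 0.025, "tz": 0.045, "ax": -0.02, "ay": 0, "az": 0},
    {"fingers": 1, "tx": 0, "ty": 0.045, "tz": 0.095, "ax": -0.04, "ay": 0, "az": 0},
    {"fingers": 1, "tx": 0, "ty": 0.065, "tz": 0.145, "ax": -0.06, "ay": 0, "az": 0},
    {"fingers": 1, "tx": 0, "ty": 0.085, "tz": 0.195, "ax": -0.0778, "ay": 0, "az": 0},
    {"fingers": 1, "tx": 0, "ty": 0.105, "tz": 0.235, "ax": -0.0778, "ay": 0, "az": 0}
  ]
}}

```text
time_s: 5.25
tcp_pos: [0.5305, -0.0601, 0.1499]
ee_rot: [[0.0, -0.971, 0.24], [0.0, 0.24, 0.971], [-1.0, -0.0, 0.0]]
wrist_force: [0.3, 0.1, -1.1]
gripper_width: 0.385
```

```bash
python3 - <<'E'
from h import *
go((.536,.023,.15),-14)
E
```

```text
t [-1.000e-04  1.940e-02  1.093e-01] a [0.0007 0.0001 0.0001] now [ 0.5305 -0.0601  0.1499] F [ 0.3  0.1 -1.1] t 5.25
```

{"op": "play_rows", "data": {
  "commands": [
    {"fingers": 1, "tx": 0, "ty": 0.01, "tz": 0.045, "ax": 0.0005, "ay": 0, "az": 0},
    {"fingers": 1, "tx": 0, "ty": 0.018, "tz": 0.09, "ax": 0.0005, "ay": 0, "az": 0},
    {"fingers": 1, "tx": 0, "ty": 0.0194, "tz": 0.1093, "ax": 0.0005, "ay": 0, "az": 0},
    {"fingers": 1, "tx": 0, "ty": 0.0194, "tz": 0.1093, "ax": 0.0005, "ay": 0, "az": 0},
    {"fingers": 1, "tx": 0, "ty": 0.0194, "tz": 0.1093, "ax": 0.0005, "ay": 0, "az": 0}
  ]
}}

```text
time_s: 5.67
tcp_pos: [0.5359, 0.0211, 0.1495]
ee_rot: [[-0.001, -0.97, 0.242], [-0.0, 0.242, 0.97], [-1.0, 0.001, -0.001]]
wrist_force: [-0.3, -0.5, -0.8]
gripper_width: 0.383
```

```bash
python3 - <<'E'
from h import *
p=cap("wrist");go((.536,.023,.125),-14);im=p['image']
d=cv2.convertScaleAbs(im[190:310,230:390],alpha=1.8)
q=cap("side");c=proj(q,(.536,.023,.08)).astype(int);print(c,proj(q,(.536,.023,.07)))
e=cv2.convertScaleAbs(q['image'][c[1]-45:c[1]+45,c[0]-60:c[0]+60],alpha=1.8)
cv2.imwrite('pics/w4.png',np.hstack([cv2.resize(d,(400,300)),cv2.resize(e,(400,300))])[:,:,::-1])
E
```

```text
t [0.0328 0.0007 0.0035] a [-0.0005 -0.0002 -0.0003] now [0.5359 0.0203 0.1496] F [ 0.1 -0.1 -1. ] t 5.7167
[320 241] [320.96199767 244.58527323]
```

View pics/w4.png

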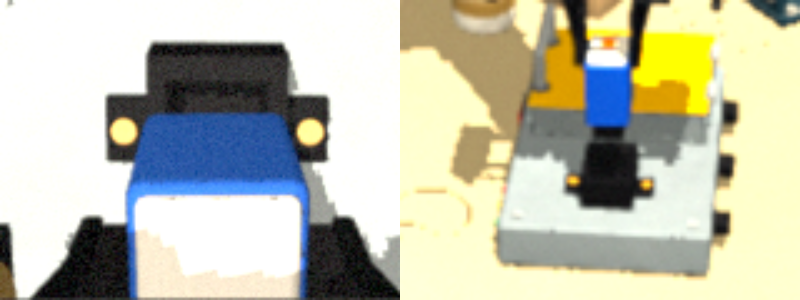

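{"op": "play_rows", "data": {
  "commands": [
    {"fingers": 1, "tx": 0.015, "ty": 0, "tz": 0.0025, "ax": 0, "ay": 0, "az": 0},
    {"fingers": 1, "tx": 0.015, "ty": 0, "tz": 0.0025, "ax": 0, "ay": 0, "az": 0},
    {"fingers": 1, "tx": 0.015, "ty": 0, "tz": 0.0025, "ax": 0, "ay": 0, "az": 0},
    {"fingers": 1, "tx": 0.015, "ty": 0, "tz": 0.0025, "ax": 0, "ay": 0, "az": 0}
  ]
}}

```text
time_s: 6.1
tcp_pos: [0.5367, 0.0216, 0.1389]
ee_rot: [[-0.0, -0.97, 0.245], [-0.0, 0.245, 0.97], [-1.0, -0.0, -0.0]]
wrist_force: [1.1, 0.4, -1.3]
gripper_width: 0.385
```

```bash
python3 - <<'E'
from h import *
for i in range(4):
    p=cap("wrist");go((.536,.023,.12),-14)
P=np.array([.5359,.023,0]);
print(proj(p,(.536,.023,.07)))
for n in "side","scene":
    q=cap(n); d=spotter.find_in("relay_center",q); t=np.array(r.sense()['tcp_pos']); print(n,d[:1],proj(q,t-[0,0,.0075]))
E
```

```text
t [0.0254 0.0015 0.0013] a [-0.0008  0.      0.0001] now [0.5369 0.0218 0.139 ] F [ 0.1  0.4 -1.2] t 6.15
t [0.0255 0.0016 0.001 ] a [-0.0008  0.0001  0.0002] now [0.5369 0.022  0.1391] F [ 0.1  0.4 -1.2] t 6.2
t [0.0255 0.0015 0.0008] a [-0.0007  0.0001  0.0002] now [0.5369 0.0222 0.1391] F [-0.4 -0.9 -1. ] t 6.25
t [0.0254 0.0014 0.0006] a [-0.0007  0.0001  0.0002] now [0.5369 0.0223 0.1391] F [-0.3 -0.2 -1.6] t 6.3
[317.09932349 250.32401303]
side [{'uv': [324.5, 223.0], 'score': 0.83}] [321.18447931 225.59017399]
scene [{'uv': [324.7, 222.6], 'score': 0.87}] [327.40008089 220.31352033]
```

{"op": "play_rows", "data": {
  "commands": [
    {"fingers": 1, "tx": 0.012, "ty": 0.0005, "tz": 0.0003, "ax": 0, "ay": 0, "az": 0},
    {"fingers": 1, "tx": 0.024, "ty": 0.0005, "tz": 0.0003, "ax": 0, "ay": 0, "az": 0},
    {"fingers": 1, "tx": 0.03, "ty": 0.0005, "tz": 0.0003, "ax": 0, "ay": 0, "az": 0},
    {"fingers": 1, "tx": 0.035, "ty": 0.0005, "tz": 0.0003, "ax": 0, "ay": 0, "az": 0},
    {"fingers": 1, "tx": 0.035, "ty": 0.0005, "tz": 0.0003, "ax": 0, "ay": 0, "az": 0}
  ]
}}

```text
time_s: 6.92
tcp_pos: [0.5355, 0.0227, 0.1109]
ee_rot: [[-0.003, -0.97, 0.244], [-0.001, 0.244, 0.97], [-1.0, 0.002, -0.001]]
wrist_force: [0.7, 0.1, -1.7]
gripper_width: 0.381
```

{"op": "play_rows", "data": {
  "commands": [
    {"fingers": 1, "tx": 0.004, "ty": 0, "tz": 0, "ax": 0, "ay": 0, "az": 0},
    {"fingers": 1, "tx": 0.006, "ty": 0, "tz": 0, "ax": 0, "ay": 0, "az": 0},
    {"fingers": 1, "tx": 0.006, "ty": 0, "tz": 0, "ax": 0, "ay": 0, "az": 0}
  ]
}}

```text
time_s: 7.17
tcp_pos: [0.5362, 0.0228, 0.1077]
ee_rot: [[-0.0, -0.97, 0.244], [-0.0, 0.244, 0.97], [-1.0, 0.0, -0.0]]
wrist_force: [0.3, -1.1, -1.7]
gripper_width: 0.387
```

{"op": "play_rows", "data": {
  "commands": [
    {"fingers": 1, "tx": 0.004, "ty": 0, "tz": 0, "ax": 0, "ay": 0, "az": 0},
    {"fingers": 1, "tx": 0.008, "ty": 0, "tz": 0, "ax": 0, "ay": 0, "az": 0},
    {"fingers": 1, "tx": 0.01, "ty": 0, "tz": 0, "ax": 0, "ay": 0, "az": 0},
    {"fingers": 1, "tx": 0.01, "ty": 0, "tz": 0, "ax": 0, "ay": 0, "az": 0}
  ]
}}

```text
time_s: 7.5
tcp_pos: [0.536, 0.0228, 0.0999]
ee_rot: [[-0.001, -0.97, 0.244], [-0.0, 0.244, 0.97], [-1.0, 0.001, -0.0]]
wrist_force: [-1.1, -0.3, -1.3]
gripper_width: 0.384
```

{"op": "play_rows", "data": {
  "commands": [
    {"fingers": 1, "tx": 0.002, "ty": 0, "tz": 0, "ax": 0, "ay": 0, "az": 0},
    {"fingers": 1, "tx": 0.002, "ty": 0, "tz": 0, "ax": 0, "ay": 0, "az": 0},
    {"fingers": 1, "tx": 0.002, "ty": 0, "tz": 0, "ax": 0, "ay": 0, "az": 0}
  ]
}}

```text
time_s: 7.75
tcp_pos: [0.5365, 0.0229, 0.099]
ee_rot: [[0.0, -0.97, 0.244], [0.0, 0.244, 0.97], [-1.0, -0.0, 0.0]]
wrist_force: [0.3, 0.4, -0.7]
gripper_width: 0.386
```

{"op": "play_rows", "data": {
  "commands": [
    {"fingers": 1, "tx": 0.002, "ty": 0, "tz": 0, "ax": 0, "ay": 0, "az": 0},
    {"fingers": 1, "tx": 0.002, "ty": 0, "tz": 0, "ax": 0, "ay": 0, "az": 0},
    {"fingers": 1, "tx": 0.002, "ty": 0, "tz": 0, "ax": 0, "ay": 0, "az": 0}
  ]
}}

```text
time_s: 8.0
tcp_pos: [0.5367, 0.0228, 0.0988]
ee_rot: [[0.001, -0.97, 0.243], [-0.0, 0.243, 0.97], [-1.0, -0.001, -0.0]]
wrist_force: [-2.1, 0.6, 6.6]
gripper_width: 0.382
```

{"op": "play_rows", "data": {
  "commands": [
    {"fingers": 1, "tx": 0.002, "ty": 0, "tz": 0, "ax": 0, "ay": 0, "az": 0},
    {"fingers": 1, "tx": 0.002, "ty": 0, "tz": 0, "ax": 0, "ay": 0, "az": 0},
    {"fingers": 1, "tx": 0.002, "ty": 0, "tz": 0, "ax": 0, "ay": 0, "az": 0}
  ]
}}

```text
time_s: 8.25
tcp_pos: [0.5368, 0.0228, 0.0987]
ee_rot: [[0.002, -0.97, 0.242], [-0.001, 0.242, 0.97], [-1.0, -0.002, -0.0]]
wrist_force: [-4.6, -0.3, 13.1]
gripper_width: 0.385
```

{"op": "play_rows", "data": {
  "commands": [
    {"fingers": -0.1, "tx": -0.003, "ty": 0, "tz": 0, "ax": 0, "ay": 0, "az": 0},
    {"fingers": -1, "tx": -0.003, "ty": 0, "tz": 0, "ax": 0, "ay": 0, "az": 0},
    {"fingers": -1, "tx": -0.003, "ty": 0, "tz": 0, "ax": 0, "ay": 0, "az": 0},
    {"fingers": -1, "tx": -0.003, "ty": 0, "tz": 0, "ax": 0, "ay": 0, "az": 0},
    {"fingers": -1, "tx": -0.003, "ty": 0, "tz": 0, "ax": 0, "ay": 0, "az": 0}
  ]
}}

```text
time_s: 8.67
tcp_pos: [0.5362, 0.0228, 0.0977]
ee_rot: [[-0.001, -0.97, 0.244], [-0.0, 0.244, 0.97], [-1.0, 0.001, -0.0]]
wrist_force: [0.9, -0.6, 0.6]
gripper_width: 0.676
```

{"op": "play_rows", "data": {
  "commands": [
    {"fingers": -1, "tx": 0, "ty": 0, "tz": 0, "ax": 0, "ay": 0, "az": 0},
    {"fingers": -1, "tx": 0, "ty": 0, "tz": 0, "ax": 0, "ay": 0, "az": 0},
    {"fingers": -1, "tx": -0.03, "ty": 0, "tz": 0, "ax": 0, "ay": 0, "az": 0},
    {"fingers": -1, "tx": -0.08, "ty": 0, "tz": 0, "ax": 0, "ay": 0, "az": 0},
    {"fingers": -1, "tx": -0.13, "ty": 0, "tz": 0, "ax": 0, "ay": 0, "az": 0}
  ]
}}

```text
time_s: 9.08
tcp_pos: [0.5354, 0.0225, 0.1956]
ee_rot: [[-0.004, -0.97, 0.243], [-0.001, 0.243, 0.97], [-1.0, 0.003, -0.002]]
wrist_force: [1.2, -0.3, 0.9]
gripper_width: 0.981
```

```bash
python3 - <<'E'
from h import *
yaw=np.radians(-14); ex=np.array([np.cos(yaw),np.sin(yaw)]); ey=np.array([-ex[1],ex[0]])
s=np.array([.536,.023])
# compartment centre y=+60; bar x: hinge-143
# bar pos along x unknown: cover 150 deep; assume symmetric -> front edge -75, bar -67
b=s+ey*.128+ex*-.067; print('bar guess',b)
go((*b,.2),-14)
E
```

```text
bar guess [0.50195619 0.16340662]
t [-0.006   0.089   0.1714] a [-0.0005 -0.0007 -0.0011] now [0.5354 0.0225 0.1956] F [ 1.2 -0.3  0.9] t 9.0833
```

{"op": "play_rows", "data": {
  "commands": [
    {"fingers": -1, "tx": -0.03, "ty": 0.089, "tz": 0.2514, "ax": 0, "ay": 0, "az": 0},
    {"fingers": -1, "tx": -0.03, "ty": 0.089, "tz": 0.2514, "ax": 0, "ay": 0, "az": 0},
    {"fingers": -1, "tx": -0.03, "ty": 0.089, "tz": 0.2514, "ax": 0, "ay": 0, "az": 0},
    {"fingers": -1, "tx": -0.03, "ty": 0.089, "tz": 0.2514, "ax": 0, "ay": 0, "az": 0},
    {"fingers": -1, "tx": -0.03, "ty": 0.089, "tz": 0.2514, "ax": 0, "ay": 0, "az": 0}
  ]
}}

```text
time_s: 9.5
tcp_pos: [0.5171, 0.2244, 0.2186]
ee_rot: [[0.001, -0.97, 0.243], [0.001, 0.243, 0.97], [-1.0, -0.001, 0.001]]
wrist_force: [0.6, 0.2, -0.0]
gripper_width: 1.002
```

{"op": "play_rows", "data": {
  "commands": [
    {"fingers": -1, "tx": 0, "ty": 0, "tz": 0, "ax": 0, "ay": 0, "az": 0},
    {"fingers": -1, "tx": 0, "ty": 0, "tz": 0, "ax": 0, "ay": 0, "az": 0}
  ]
}}

```text
time_s: 9.67
tcp_pos: [0.5172, 0.2238, 0.2179]
ee_rot: [[-0.0, -0.971, 0.24], [-0.0, 0.24, 0.971], [-1.0, 0.0, -0.0]]
wrist_force: [-0.6, -0.3, -0.2]
gripper_width: 1.002
```

```bash
python3 - <<'E'
from h import *
p=cap("wrist"); go((.502,.1634,.2),-14)
print(proj(p,(.502,.1634,.112)),[(d['uv'],d['score']) for d in spotter.find_in("cover_bar",p)],proj(p,(.536,.023,.13)))
np.savez('w5.npz',**{k:p[k] for k in ['image','fx','fy','cx','cy','R','t']})
save(p,'w5.png')
E
```

```text
t [ 0.0237  0.0005 -0.0813] a [-0.0001 -0.0002 -0.0002] now [0.5171 0.2225 0.2177] F [0.4 0.  0.3] t 9.7167
[315.74104631 159.46839836] [([239.0, 149.4], 0.95)] [210.72909792 -45.81813525]
```

View pics/w5.png

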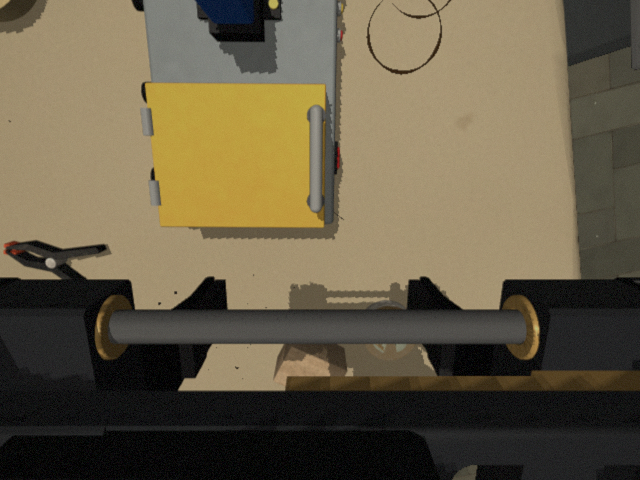

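{"op": "play_rows", "data": {
  "commands": [
    {"fingers": -1, "tx": 0, "ty": 0.0005, "tz": -0.0505, "ax": 0, "ay": 0, "az": 0},
    {"fingers": -1, "tx": 0.02, "ty": 0.0005, "tz": -0.081, "ax": 0, "ay": 0, "az": 0},
    {"fingers": -1, "tx": 0.06, "ty": 0.0005, "tz": -0.081, "ax": 0, "ay": 0, "az": 0},
    {"fingers": -1, "tx": 0.09, "ty": 0.0005, "tz": -0.081, "ax": 0, "ay": 0, "az": 0},
    {"fingers": -1, "tx": 0.09, "ty": 0.0005, "tz": -0.081, "ax": 0, "ay": 0, "az": 0}
  ]
}}

```text
time_s: 10.18
tcp_pos: [0.4991, 0.1596, 0.1462]
ee_rot: [[-0.009, -0.969, 0.247], [-0.004, 0.247, 0.969], [-1.0, 0.008, -0.006]]
wrist_force: [-0.7, -0.6, -0.3]
gripper_width: 0.998
```

```bash
python3 - <<'E'
from h import *
go((.502,.1634,.116),-14)
E
```

```text
t [ 0.0403 -0.0028  0.0062] a [-0.0018 -0.002  -0.0025] now [0.4991 0.1596 0.1462] F [-0.7 -0.6 -0.3] t 10.1833
```

{"op": "play_rows", "data": {
  "commands": [
    {"fingers": -1, "tx": 0.02, "ty": 0, "tz": 0.002, "ax": 0, "ay": 0, "az": 0},
    {"fingers": -1, "tx": 0.035, "ty": 0, "tz": 0.002, "ax": 0, "ay": 0, "az": 0},
    {"fingers": -1, "tx": 0.045, "ty": 0, "tz": 0.002, "ax": 0, "ay": 0, "az": 0},
    {"fingers": -1, "tx": 0.045, "ty": 0, "tz": 0.002, "ax": 0, "ay": 0, "az": 0},
    {"fingers": -1, "tx": 0.045, "ty": 0, "tz": 0.002, "ax": 0, "ay": 0, "az": 0}
  ]
}}

```text
time_s: 10.6
tcp_pos: [0.5033, 0.1643, 0.1175]
ee_rot: [[0.001, -0.97, 0.244], [-0.0, 0.244, 0.97], [-1.0, -0.001, -0.0]]
wrist_force: [0.0, 0.4, -0.1]
gripper_width: 0.999
```

{"op": "play_rows", "data": {
  "commands": [
    {"fingers": 0.6, "tx": 0, "ty": 0, "tz": 0, "ax": 0, "ay": 0, "az": 0},
    {"fingers": 0.6, "tx": 0, "ty": 0, "tz": 0, "ax": 0, "ay": 0, "az": 0},
    {"fingers": 0.6, "tx": 0, "ty": 0, "tz": 0, "ax": 0, "ay": 0, "az": 0},
    {"fingers": 0.6, "tx": 0, "ty": 0, "tz": 0, "ax": 0, "ay": 0, "az": 0},
    {"fingers": 0.6, "tx": 0, "ty": 0, "tz": 0, "ax": 0, "ay": 0, "az": 0}
  ]
}}

```text
time_s: 11.02
tcp_pos: [0.5029, 0.1647, 0.1172]
ee_rot: [[0.0, -0.97, 0.243], [0.0, 0.243, 0.97], [-1.0, -0.0, 0.0]]
wrist_force: [0.5, 0.5, 0.1]
gripper_width: 0.709
```

{"op": "play_rows", "data": {
  "commands": [
    {"fingers": 1, "tx": 0, "ty": 0, "tz": 0, "ax": 0, "ay": 0, "az": 0},
    {"fingers": 1, "tx": 0, "ty": 0, "tz": 0, "ax": 0, "ay": 0, "az": 0},
    {"fingers": 1, "tx": 0, "ty": 0, "tz": 0, "ax": 0, "ay": 0, "az": 0},
    {"fingers": 1, "tx": 0, "ty": 0, "tz": 0, "ax": 0, "ay": 0, "az": 0},
    {"fingers": 1, "tx": 0, "ty": 0, "tz": 0, "ax": 0, "ay": 0, "az": 0}
  ]
}}

```text
time_s: 11.43
tcp_pos: [0.5027, 0.1646, 0.1169]
ee_rot: [[-0.0, -0.97, 0.244], [-0.0, 0.244, 0.97], [-1.0, 0.0, -0.0]]
wrist_force: [-1.1, -0.9, -0.8]
gripper_width: 0.327
```

{"op": "play_rows", "data": {
  "commands": [
    {"fingers": 1, "tx": 0, "ty": 0, "tz": 0, "ax": 0, "ay": 0, "az": 0},
    {"fingers": 1, "tx": 0, "ty": 0, "tz": 0, "ax": 0, "ay": 0, "az": 0},
    {"fingers": 1, "tx": 0, "ty": 0, "tz": 0, "ax": 0, "ay": 0, "az": 0},
    {"fingers": 1, "tx": 0, "ty": 0, "tz": 0, "ax": 0, "ay": 0, "az": 0},
    {"fingers": 1, "tx": 0, "ty": 0, "tz": 0, "ax": 0, "ay": 0, "az": 0}
  ]
}}

```text
time_s: 11.85
tcp_pos: [0.5028, 0.1646, 0.1169]
ee_rot: [[-0.0, -0.97, 0.244], [-0.0, 0.244, 0.97], [-1.0, 0.0, -0.0]]
wrist_force: [-0.8, 0.1, 0.3]
gripper_width: 0.017
```

```bash
python3 - <<'E'
from h import *
P=(.5028,.1646,.117); t=[]
for n in ["scene","side","wrist"]:
    p=cap(n); c=proj(p,P).astype(int); print(n,c,proj(p,(.502,.1634,.112)))
    print([(d['uv'],round(d['score'],2)) for d in spotter.find_in("cover_bar",p)[:2]])
    h,w=(36,48) if n!="wrist" else (75,100)
    if n=='wrist': c=np.array([320,230]);h,w=150,200
    a=max(0,c[1]-h);b=max(0,c[0]-w)
    t.append(cv2.resize(p['image'][a:a+2*h,b:b+2*w],(400,300),interpolation=cv2.INTER_CUBIC)); print(a,b)
print(r.sense()['gripper_width'])
t=[cv2.convertScaleAbs(x,alpha=1.5) for x in t]+[np.zeros_like(t[0])]
cv2.imwrite('pics/c1.png',np.vstack([np.hstack(t[:2]),np.hstack(t[2:])])[:,:,::-1])
E
```

```text
scene [282 251] [283.45752806 253.28577984]
[([270.3, 255.3], 0.81)]
215 234
side [301 203] [301.41339467 204.88459036]
[([324.5, 217.1], 0.94)]
167 253
wrist [315 284] [315.99706707 279.11572532]
[([198.2, 224.1], 0.96), ([224.0, 159.9], 0.53)]
80 120
0.0040258489797144375
```

View pics/c1.png

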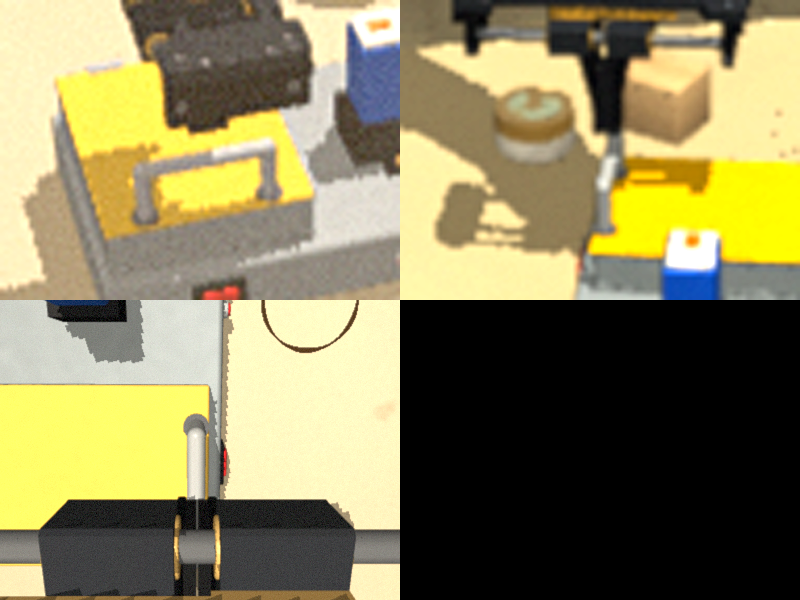

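{"op": "play_rows", "data": {
  "commands": [
    {"fingers": 1, "tx": 0.004, "ty": 0, "tz": 0, "ax": 0, "ay": 0, "az": 0},
    {"fingers": 1, "tx": 0.004, "ty": 0, "tz": 0, "ax": 0, "ay": 0, "az": 0},
    {"fingers": 1, "tx": 0.004, "ty": 0, "tz": 0, "ax": 0, "ay": 0, "az": 0}
  ]
}}

```text
time_s: 12.4
tcp_pos: [0.5026, 0.1645, 0.1136]
ee_rot: [[-0.001, -0.97, 0.244], [-0.0, 0.244, 0.97], [-1.0, 0.0, -0.0]]
wrist_force: [0.1, -0.2, -0.4]
gripper_width: 0.002
```

{"op": "play_rows", "data": {
  "commands": [
    {"fingers": 1, "tx": 0.004, "ty": 0, "tz": 0, "ax": 0, "ay": 0, "az": 0},
    {"fingers": 1, "tx": 0.004, "ty": 0, "tz": 0, "ax": 0, "ay": 0, "az": 0},
    {"fingers": 1, "tx": 0.004, "ty": 0, "tz": 0, "ax": 0, "ay": 0, "az": 0}
  ]
}}

```text
time_s: 12.65
tcp_pos: [0.5026, 0.1645, 0.1106]
ee_rot: [[-0.0, -0.97, 0.244], [-0.0, 0.244, 0.97], [-1.0, 0.0, -0.0]]
wrist_force: [0.8, -0.3, 0.1]
gripper_width: 0.004
```

{"op": "play_rows", "data": {
  "commands": [
    {"fingers": 1, "tx": 0.004, "ty": 0, "tz": 0, "ax": 0, "ay": 0, "az": 0},
    {"fingers": 1, "tx": 0.004, "ty": 0, "tz": 0, "ax": 0, "ay": 0, "az": 0},
    {"fingers": 1, "tx": 0.004, "ty": 0, "tz": 0, "ax": 0, "ay": 0, "az": 0}
  ]
}}

```text
time_s: 12.9
tcp_pos: [0.5026, 0.1645, 0.1077]
ee_rot: [[-0.0, -0.97, 0.244], [-0.0, 0.244, 0.97], [-1.0, 0.0, -0.0]]
wrist_force: [-0.0, -0.6, 0.3]
gripper_width: 0.003
```

{"op": "play_rows", "data": {
  "commands": [
    {"fingers": 1, "tx": 0.004, "ty": 0, "tz": 0, "ax": 0, "ay": 0, "az": 0},
    {"fingers": 1, "tx": 0.004, "ty": 0, "tz": 0, "ax": 0, "ay": 0, "az": 0}
  ]
}}

```text
time_s: 13.07
tcp_pos: [0.5025, 0.1645, 0.1044]
ee_rot: [[-0.001, -0.97, 0.244], [-0.0, 0.244, 0.97], [-1.0, 0.001, -0.0]]
wrist_force: [-0.7, -0.1, -0.0]
gripper_width: 0.005
```

{"op": "play_rows", "data": {
  "commands": [
    {"fingers": 1, "tx": 0.004, "ty": 0, "tz": 0, "ax": 0, "ay": 0, "az": 0},
    {"fingers": 1, "tx": 0.004, "ty": 0, "tz": 0, "ax": 0, "ay": 0, "az": 0}
  ]
}}

```text
time_s: 13.23
tcp_pos: [0.5024, 0.1644, 0.1013]
ee_rot: [[-0.001, -0.97, 0.244], [-0.0, 0.244, 0.97], [-1.0, 0.001, -0.001]]
wrist_force: [-0.4, 0.3, -0.7]
gripper_width: 0.008
```

{"op": "play_rows", "data": {
  "commands": [
    {"fingers": 1, "tx": 0.003, "ty": 0, "tz": 0, "ax": 0, "ay": 0, "az": 0},
    {"fingers": 1, "tx": 0.003, "ty": 0, "tz": 0, "ax": 0, "ay": 0, "az": 0}
  ]
}}

```text
time_s: 13.4
tcp_pos: [0.5025, 0.1645, 0.0992]
ee_rot: [[-0.001, -0.97, 0.244], [-0.0, 0.244, 0.97], [-1.0, 0.001, -0.0]]
wrist_force: [0.2, 0.8, -0.2]
gripper_width: 0.008
```

{"op": "play_rows", "data": {
  "commands": [
    {"fingers": 1, "tx": 0.003, "ty": 0, "tz": 0, "ax": 0, "ay": 0, "az": 0},
    {"fingers": 1, "tx": 0.003, "ty": 0, "tz": 0, "ax": 0, "ay": 0, "az": 0}
  ]
}}

```text
time_s: 13.57
tcp_pos: [0.5025, 0.1645, 0.097]
ee_rot: [[-0.001, -0.97, 0.244], [-0.0, 0.244, 0.97], [-1.0, 0.001, -0.0]]
wrist_force: [0.0, -0.5, -0.4]
gripper_width: 0.004
```

{"op": "play_rows", "data": {
  "commands": [
    {"fingers": 1, "tx": 0.003, "ty": 0, "tz": 0, "ax": 0, "ay": 0, "az": 0},
    {"fingers": 1, "tx": 0.003, "ty": 0, "tz": 0, "ax": 0, "ay": 0, "az": 0}
  ]
}}

```text
time_s: 13.73
tcp_pos: [0.5028, 0.1647, 0.0953]
ee_rot: [[0.0, -0.97, 0.243], [0.0, 0.243, 0.97], [-1.0, -0.0, 0.0]]
wrist_force: [-1.4, 0.6, 4.1]
gripper_width: 0.006
```

```bash
python3 - <<'E'
from h import *
t=[]
for n in ["scene","side"]:
    p=cap(n); T=np.array(r.sense()['tcp_pos']); print(T,n,[proj(p,T-[0,0,d]).round(1) for d in (-.02,0,.019)],proj(p,(.502,.1634,.112)))
    c=proj(p,(.502,.1634,.112)).astype(int); a,b=c[1]-24,c[0]-16
    t.append(cv2.convertScaleAbs(cv2.resize(p['image'][a:a+48,b:b+32],(400,600),interpolation=cv2.INTER_NEAREST),alpha=1.7)); print(a,b,'scale 12.5')
cv2.imwrite('pics/c2.png',np.hstack(t)[:,:,::-1])
print(r.sense()['wrist_force'])
E
```

```text
[0.50285218 0.16469652 0.09545786] scene [array([282.7, 252.1]), array([283.1, 258.7]), array([283.5, 264.8])] [283.45752806 253.28577984]
229 267 scale 12.5
[0.50285665 0.16473172 0.09550099] side [array([301.6, 203.6]), array([301.8, 209.6]), array([302. , 215.2])] [301.41339467 204.88459036]
180 285 scale 12.5
[-0.70170602  0.55675015  2.66458992]
```

{"op": "play_rows", "data": {
  "commands": [
    {"fingers": -0.2, "tx": -0.02, "ty": 0, "tz": 0, "ax": 0, "ay": 0, "az": 0},
    {"fingers": -0.2, "tx": -0.02, "ty": 0, "tz": 0, "ax": 0, "ay": 0, "az": 0},
    {"fingers": -0.2, "tx": -0.02, "ty": 0, "tz": 0, "ax": 0, "ay": 0, "az": 0},
    {"fingers": -0.2, "tx": -0.02, "ty": 0, "tz": 0, "ax": 0, "ay": 0, "az": 0},
    {"fingers": -0.2, "tx": -0.02, "ty": 0, "tz": 0, "ax": 0, "ay": 0, "az": 0}
  ]
}}

```text
time_s: 14.25
tcp_pos: [0.5023, 0.1644, 0.1094]
ee_rot: [[-0.001, -0.97, 0.244], [-0.0, 0.244, 0.97], [-1.0, 0.001, -0.001]]
wrist_force: [0.1, -0.6, 0.7]
gripper_width: 0.297
```

{"op": "play_rows", "data": {
  "commands": [
    {"fingers": -0.2, "tx": 0, "ty": 0, "tz": 0, "ax": 0, "ay": 0, "az": 0},
    {"fingers": -0.2, "tx": 0, "ty": 0, "tz": 0, "ax": 0, "ay": 0, "az": 0},
    {"fingers": -0.2, "tx": 0, "ty": 0, "tz": 0, "ax": 0, "ay": 0, "az": 0},
    {"fingers": -0.2, "tx": 0, "ty": 0, "tz": 0, "ax": 0, "ay": 0, "az": 0}
  ]
}}

```text
time_s: 14.58
tcp_pos: [0.5027, 0.1646, 0.1099]
ee_rot: [[-0.0, -0.97, 0.244], [-0.0, 0.244, 0.97], [-1.0, 0.0, -0.0]]
wrist_force: [0.4, 0.0, 0.2]
gripper_width: 0.566
```

{"op": "play_rows", "data": {
  "commands": [
    {"fingers": -0.2, "tx": 0.015, "ty": 0, "tz": 0, "ax": 0, "ay": 0, "az": 0},
    {"fingers": -0.2, "tx": 0.03, "ty": 0, "tz": 0, "ax": 0, "ay": 0, "az": 0},
    {"fingers": -0.2, "tx": 0.03, "ty": 0, "tz": 0, "ax": 0, "ay": 0, "az": 0},
    {"fingers": -0.2, "tx": 0.03, "ty": 0, "tz": 0, "ax": 0, "ay": 0, "az": 0}
  ]
}}

```text
time_s: 14.92
tcp_pos: [0.5025, 0.1643, 0.0873]
ee_rot: [[-0.001, -0.97, 0.243], [-0.001, 0.243, 0.97], [-1.0, 0.001, -0.001]]
wrist_force: [-0.4, 0.2, 0.2]
gripper_width: 0.6
```

{"op": "play_rows", "data": {
  "commands": [
    {"fingers": -0.2, "tx": 0.008, "ty": 0, "tz": 0, "ax": 0, "ay": 0, "az": 0},
    {"fingers": -0.2, "tx": 0.016, "ty": 0, "tz": 0, "ax": 0, "ay": 0, "az": 0},
    {"fingers": -0.2, "tx": 0.016, "ty": 0, "tz": 0, "ax": 0, "ay": 0, "az": 0},
    {"fingers": -0.2, "tx": 0.016, "ty": 0, "tz": 0, "ax": 0, "ay": 0, "az": 0}
  ]
}}

```text
time_s: 15.25
tcp_pos: [0.5026, 0.1645, 0.0754]
ee_rot: [[-0.001, -0.97, 0.243], [-0.0, 0.243, 0.97], [-1.0, 0.0, -0.001]]
wrist_force: [-0.6, 0.9, -0.3]
gripper_width: 0.604
```

{"op": "play_rows", "data": {
  "commands": [
    {"fingers": 1, "tx": 0, "ty": 0, "tz": 0, "ax": 0, "ay": 0, "az": 0},
    {"fingers": 1, "tx": 0, "ty": 0, "tz": 0, "ax": 0, "ay": 0, "az": 0},
    {"fingers": 1, "tx": 0, "ty": 0, "tz": 0, "ax": 0, "ay": 0, "az": 0},
    {"fingers": 1, "tx": 0, "ty": 0, "tz": 0, "ax": 0, "ay": 0, "az": 0},
    {"fingers": 1, "tx": 0, "ty": 0, "tz": 0, "ax": 0, "ay": 0, "az": 0}
  ]
}}

```text
time_s: 15.67
tcp_pos: [0.5028, 0.1647, 0.0758]
ee_rot: [[0.0, -0.97, 0.244], [0.0, 0.244, 0.97], [-1.0, -0.0, 0.0]]
wrist_force: [0.4, 1.3, -0.2]
gripper_width: 0.301
```

{"op": "play_rows", "data": {
  "commands": [
    {"fingers": 1, "tx": 0, "ty": 0, "tz": 0, "ax": 0, "ay": 0, "az": 0},
    {"fingers": 1, "tx": 0, "ty": 0, "tz": 0, "ax": 0, "ay": 0, "az": 0},
    {"fingers": 1, "tx": 0, "ty": 0, "tz": 0, "ax": 0, "ay": 0, "az": 0},
    {"fingers": 1, "tx": 0, "ty": 0, "tz": 0, "ax": 0, "ay": 0, "az": 0},
    {"fingers": 1, "tx": 0, "ty": 0, "tz": 0, "ax": 0, "ay": 0, "az": 0}
  ]
}}

```text
time_s: 16.08
tcp_pos: [0.5033, 0.1645, 0.0758]
ee_rot: [[0.001, -0.97, 0.243], [0.0, 0.243, 0.97], [-1.0, -0.001, 0.0]]
wrist_force: [3.5, -1.2, -2.0]
gripper_width: 0.104
```

```bash
python3 - <<'E'
from h import *
s=r.sense(); print(s['gripper_width'],s['tcp_pos'],s['wrist_force'])
for q in("scene","side"):
    p=cap(q); m=spotter.silhouettes("relay_center",p)
    print(q,[(d['uv'],round(d['score'],2),cv2.boundingRect(cv2.findNonZero(d['region'].astype(np.uint8)))) for d in m[:1]],'home ctr',proj(p,(.536,.023,.092)),'+16',proj(p,(.536,.023,.108)),'top',proj(p,(.536,.023,.13)))
# arc rows: bar at angle a
import math
for a in (9,18,27,36,45):
    g=math.radians(a+14.13); print(a,'tx',round(-(.1475*math.sin(g)-.036)/.75,4),'ty',round(-(.143-.1475*math.cos(g))/.75,4))
E
```

```text
0.10369907482334341 [0.50333772 0.16454724 0.07577531] [ 3.5198078  -1.23527706 -1.96889413]
scene [([327.0, 227.9], 0.95, (317, 216, 22, 29))] home ctr [327.34929812 233.21740499] +16 [327.37387246 228.09975131] top [327.40824098 220.94243877]
side [([323.0, 233.7], 0.87, (316, 223, 14, 27))] home ctr [320.92103129 237.85097019] +16 [320.89081754 232.88425001] top [320.84868314 225.95794192]
9 tx -0.0293 ty -0.0098
18 tx -0.0566 ty -0.0241
27 tx -0.0814 ty -0.0425
36 tx -0.1029 ty -0.0646
45 tx -0.1208 ty -0.0898
```

```bash
python3 - <<'E'
from h import *
y=np.radians(-14);ex=np.array([np.cos(y),np.sin(y)]);ey=np.array([-ex[1],ex[0]])
for q in("scene","side"):
    p=cap(q); im=p['image'].astype(int)
    for h in (0,.008,.016):
        P=np.array([proj(p,(*(np.array([.536,.023])+ex*i*.017+ey*j*.022),z+h)) for i in(-1,1) for j in(-1,1) for z in(.07,.13)])
        print(q,h,P.min(0).round(1),P.max(0).round(1))
    m=spotter.silhouettes("relay_center",p)[0]['region']; blue=m&(im[:,:,2]>im[:,:,0]+25); v=np.nonzero(m);b=np.nonzero(blue)
    print('obs all',v[1].min(),v[0].min(),v[1].max(),v[0].max(),'blue',b[1].min(),b[0].min(),b[1].max(),b[0].max())
E
```

```text
scene 0 [316.8 215.5] [338.1 245.8]
scene 0.008 [316.8 212.9] [338.2 243.3]
scene 0.016 [316.8 210.2] [338.2 240.8]
obs all 317 217 337 243 blue 318 222 336 243
side 0 [313.5 221. ] [328.  249.8]
side 0.008 [313.5 218.5] [328.  247.3]
side 0.016 [313.4 216. ] [328.  244.8]
obs all 315 222 329 249 blue 315 226 329 249
```

{"op": "play_rows", "data": {
  "commands": [
    {"fingers": 1, "tx": -0.0148, "ty": -0.0043, "tz": 0, "ax": 0, "ay": 0, "az": 0},
    {"fingers": 1, "tx": -0.0293, "ty": -0.0098, "tz": 0, "ax": 0, "ay": 0, "az": 0},
    {"fingers": 1, "tx": -0.0432, "ty": -0.0164, "tz": 0, "ax": 0, "ay": 0, "az": 0},
    {"fingers": 1, "tx": -0.0566, "ty": -0.0241, "tz": 0, "ax": 0, "ay": 0, "az": 0},
    {"fingers": 1, "tx": -0.0694, "ty": -0.0328, "tz": 0, "ax": 0, "ay": 0, "az": 0}
  ]
}}

```text
time_s: 16.9
tcp_pos: [0.5252, 0.1588, 0.1267]
ee_rot: [[-0.004, -0.97, 0.244], [0.0, 0.244, 0.97], [-1.0, 0.004, -0.001]]
wrist_force: [2.1, 0.7, -6.1]
gripper_width: 0.107
```

{"op": "play_rows", "data": {
  "commands": [
    {"fingers": 1, "tx": -0.012, "ty": -0.0097, "tz": 0, "ax": 0, "ay": 0, "az": 0},
    {"fingers": 1, "tx": -0.0232, "ty": -0.0203, "tz": 0, "ax": 0, "ay": 0, "az": 0},
    {"fingers": 1, "tx": -0.0335, "ty": -0.0318, "tz": 0, "ax": 0, "ay": 0, "az": 0},
    {"fingers": 1, "tx": -0.043, "ty": -0.044, "tz": 0, "ax": 0, "ay": 0, "az": 0},
    {"fingers": 1, "tx": -0.0514, "ty": -0.057, "tz": 0, "ax": 0, "ay": 0, "az": 0}
  ]
}}

```text
time_s: 17.32
tcp_pos: [0.5639, 0.1489, 0.1666]
ee_rot: [[-0.009, -0.97, 0.243], [0.0, 0.243, 0.97], [-1.0, 0.009, -0.002]]
wrist_force: [-10.3, 3.4, 9.4]
gripper_width: 0.104
```

{"op": "play_rows", "data": {
  "commands": [
    {"fingers": 1, "tx": 0, "ty": 0, "tz": 0, "ax": 0, "ay": 0, "az": 0},
    {"fingers": 1, "tx": 0, "ty": 0, "tz": 0, "ax": 0, "ay": 0, "az": 0},
    {"fingers": 1, "tx": 0, "ty": 0, "tz": 0, "ax": 0, "ay": 0, "az": 0},
    {"fingers": 1, "tx": 0, "ty": 0, "tz": 0, "ax": 0, "ay": 0, "az": 0}
  ]
}}

```text
time_s: 17.65
tcp_pos: [0.5646, 0.1487, 0.1671]
ee_rot: [[-0.006, -0.97, 0.243], [0.0, 0.243, 0.97], [-1.0, 0.006, -0.001]]
wrist_force: [-8.4, 3.2, 7.0]
gripper_width: 0.103
```

```bash
python3 - <<'E'
from h import *
s=r.sense();T=np.array(s['tcp_pos']);ex=np.array([np.cos(np.radians(-14)),np.sin(np.radians(-14)),0])
d=T-np.array([.5033,.1645,.0758]);print(s['time_s'],T,s['wrist_force'],s['gripper_width'],'dx',d@ex,'dz',d[2])
print('angle',np.degrees(np.arctan2(.036+d[2],.143-d@ex))-14.13,'radius',np.hypot(.036+d[2],.143-d@ex))
t=[]
hin=np.array([.502,.1634,0])+ex*.143+[0,0,.076]; ey=np.array([-ex[1],ex[0],0])
for n in("side","scene"):
    p=cap(n); im=cv2.convertScaleAbs(p['image'],alpha=1.4).copy()
    for a,col in((40,(255,0,0)),(45,(0,255,0)),(50,(0,0,255))):
        g=np.radians(a); u=-ex*np.cos(g)+np.array([0,0,np.sin(g)]); nn=ex*np.sin(g)+np.array([0,0,np.cos(g)])
        for e in(-.061,.061):
            q=[tuple((proj(p,hin+ey*e+u*l+nn*.002)*16).astype(int)) for l in(.12,.151)]; 
            print(n,a,e,[proj(p,hin+ey*e+u*.151+nn*.002).round(1)])
    c=proj(p,hin).astype(int);a0,b0=c[1]-45,c[0]-55
    t.append(cv2.resize(im[a0:a0+90,b0:b0+60],(400,600),interpolation=cv2.INTER_CUBIC));print('origin',b0,a0,'x6.67')
cv2.imwrite('pics/c3.png',np.hstack(t)[:,:,::-1])
E
```

```text
17.65 [0.56464719 0.148692   0.16705785] [-8.36097802  3.17716054  6.98799758] 0.10324982690442007 dx 0.06334921633942986 dz 0.09125785248949822
angle 43.82752013635265 radius 0.15012930546026593
side 40 -0.061 [array([308.8, 197.5])]
side 40 0.061 [array([313.4, 175.3])]
side 45 -0.061 [array([312.1, 194.5])]
side 45 0.061 [array([316.6, 172.4])]
side 50 -0.061 [array([315.7, 191.8])]
side 50 0.061 [array([320. , 169.8])]
origin 296 172 x6.67
scene 40 -0.061 [array([304.9, 220. ])]
scene 40 0.061 [array([253. , 229.4])]
scene 45 -0.061 [array([303.7, 214.4])]
scene 45 0.061 [array([251.8, 223.7])]
scene 50 -0.061 [array([302.5, 209. ])]
scene 50 0.061 [array([250.7, 218.2])]
origin 215 184 x6.67
```

View pics/c3.png

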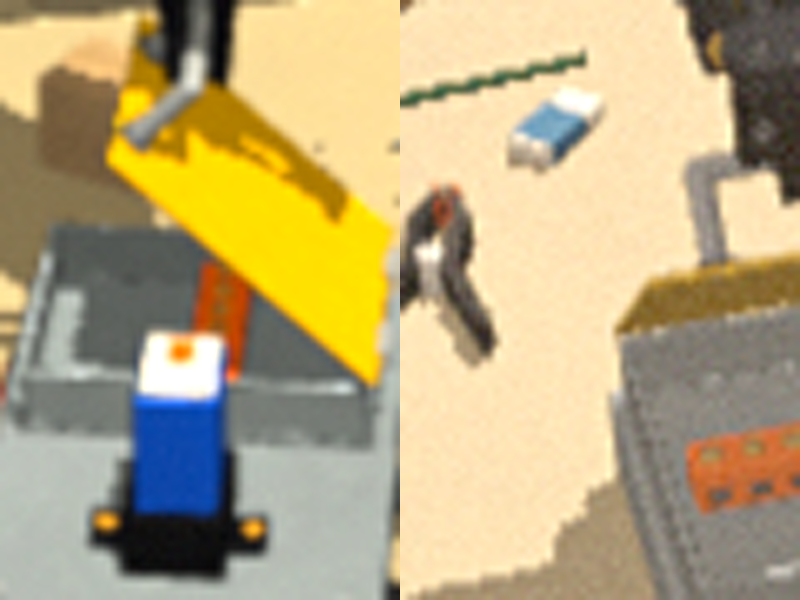

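{"op": "play_rows", "data": {
  "commands": [
    {"fingers": 1, "tx": -0.0025, "ty": -0.001, "tz": 0, "ax": 0, "ay": 0, "az": 0},
    {"fingers": 1, "tx": -0.0045, "ty": -0.002, "tz": 0, "ax": 0, "ay": 0, "az": 0},
    {"fingers": 1, "tx": -0.0045, "ty": -0.002, "tz": 0, "ax": 0, "ay": 0, "az": 0},
    {"fingers": 1, "tx": -0.0045, "ty": -0.002, "tz": 0, "ax": 0, "ay": 0, "az": 0},
    {"fingers": 1, "tx": -0.0045, "ty": -0.002, "tz": 0, "ax": 0, "ay": 0, "az": 0}
  ]
}}

```text
time_s: 18.17
tcp_pos: [0.5679, 0.1479, 0.1692]
ee_rot: [[-0.004, -0.97, 0.244], [-0.0, 0.244, 0.97], [-1.0, 0.004, -0.001]]
wrist_force: [-5.4, 1.1, 2.0]
gripper_width: 0.103
```

```bash
cat > ang.py <<'E'
from h import *
s=r.sense();T=np.array(s['tcp_pos']);ex=np.array([np.cos(np.radians(-14)),np.sin(np.radians(-14)),0]);ey=np.array([-ex[1],ex[0],0])
d=T-np.array([.5033,.1645,.0758]);print(s['time_s'],T,np.round(s['wrist_force'],1),s['gripper_width'],'angle',np.degrees(np.arctan2(.036+d[2],.143-d@ex))-14.13,'radius',np.hypot(.036+d[2],.143-d@ex))
hin=np.array([.502,.1634,0])+ex*.143+[0,0,.076]
# fit: side view, yellow top face polygon vs angle (IoU outside gripper/handle)
for n in ("side",):
    p=cap(n); im=p['image'].astype(int); yel=(im[:,:,0]>90)&(im[:,:,1]>60)&(im[:,:,2]<60)&(im[:,:,0]-im[:,:,2]>80)
    o=[]
    for a in np.arange(36,55,1.):
        g=np.radians(a); u=-ex*np.cos(g)+np.array([0,0,np.sin(g)]); nn=ex*np.sin(g)+np.array([0,0,np.cos(g)])
        q=np.array([proj(p,hin+ey*e+u*l+nn*.002) for e,l in((-.061,.001),(-.061,.151),(.061,.151),(.061,.001))])
        m=np.zeros((480,640),np.uint8); cv2.fillPoly(m,[(q*16).round().astype(np.int32)],1,shift=4); m=m>0
        o.append((round((m&yel).sum()/(m|yel)[165:245,290:370].sum(),3)))
    print(n,yel.sum(),list(zip(range(36,55),o)))
E
python3 ang.py
```

```text
18.1667 [0.56787177 0.14788866 0.16917725] [-5.4  1.1  2. ] 0.10324965470743251 angle 45.33101814002266 radius 0.15021445171244438
side 4930 [(36, np.float64(0.603)), (37, np.float64(0.641)), (38, np.float64(0.653)), (39, np.float64(0.681)), (40, np.float64(0.708)), (41, np.float64(0.714)), (42, np.float64(0.747)), (43, np.float64(0.767)), (44, np.float64(0.788)), (45, np.float64(0.815)), (46, np.float64(0.808)), (47, np.float64(0.758)), (48, np.float64(0.745)), (49, np.float64(0.693)), (50, np.float64(0.66)), (51, np.float64(0.611)), (52, np.float64(0.604)), (53, np.float64(0.571)), (54, np.float64(0.55))]
```

{"op": "play_rows", "data": {
  "commands": [
    {"fingers": 1, "tx": 0, "ty": 0, "tz": 0, "ax": 0, "ay": 0, "az": 0},
    {"fingers": 1, "tx": 0, "ty": 0, "tz": 0, "ax": 0, "ay": 0, "az": 0},
    {"fingers": 1, "tx": 0, "ty": 0, "tz": 0, "ax": 0, "ay": 0, "az": 0},
    {"fingers": 1, "tx": 0, "ty": 0, "tz": 0, "ax": 0, "ay": 0, "az": 0},
    {"fingers": 1, "tx": 0, "ty": 0, "tz": 0, "ax": 0, "ay": 0, "az": 0}
  ]
}}

```text
time_s: 18.63
tcp_pos: [0.5679, 0.1479, 0.1692]
ee_rot: [[-0.004, -0.97, 0.244], [-0.0, 0.244, 0.97], [-1.0, 0.003, -0.001]]
wrist_force: [-4.9, 1.8, 1.8]
gripper_width: 0.102
```

```bash
python3 ang.py; python3 - <<'E'
from h import *
p=cap("side"); m=spotter.silhouettes("relay_center",p)[0]; v=np.nonzero(m['region']); print(m['uv'],v[1].min(),v[0].min(),v[1].max(),v[0].max(),np.round(r.sense()['joint_velocities'],2))
print(job.finish_job())
E
```

```text
18.6333 [0.5679288  0.14787403 0.16920815] [-4.9  1.8  1.8] 0.10188409969831652 angle 45.35634786082234 radius 0.1502111593260489
side 4921 [(36, np.float64(0.601)), (37, np.float64(0.639)), (38, np.float64(0.652)), (39, np.float64(0.679)), (40, np.float64(0.705)), (41, np.float64(0.712)), (42, np.float64(0.745)), (43, np.float64(0.764)), (44, np.float64(0.786)), (45, np.float64(0.814)), (46, np.float64(0.809)), (47, np.float64(0.76)), (48, np.float64(0.747)), (49, np.float64(0.695)), (50, np.float64(0.661)), (51, np.float64(0.612)), (52, np.float64(0.605)), (53, np.float64(0.572)), (54, np.float64(0.55))]
[324.3, 234.3] 315 223 329 249 [ 0.05  0.04  0.03  0.09 -0.08 -0.  ]
the job is handed in; nothing more can be done
None
```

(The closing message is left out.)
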